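# Latch the tin mixer's hatch

## Robot

A 7-joint arm with a two-finger parallel gripper is mounted at the origin on the work surface. World frame = base frame: x ahead of the robot, y to its left, z up, the work surface at z = 0. Lengths are in m, angles in rad, forces in N, time in s.
With the tool pointing down it reaches from about 0.425 to 0.925 m from the base axis. Payload 6.8 kg.
Tool frame: the origin (TCP) lies on the centre line of the jaws, within the pads' length; the fingertips stand 19 mm ahead of it and the grasp point (between the pads) is the TCP (bot.tcp_to_tips is the distance from the TCP to the fingertips, in m); x points along the fingers, y is the direction in which the jaws open and shut, and the axes are right-handed (so a half turn about x gives the same grasp; the last joint's range is limited). The gripper opens to 85 mm and grips with 20 to 120 N. Pads are 22 mm wide; open, the fingers measure 114 mm over their backs; the gripper's body (76 mm by 85 mm) begins 54 mm behind the grasp point. The pads swing forward as they close: fully open they stand 13 mm farther back than shut.
Start: joints at [-0.108, 0.477, 0.022, 1.555, -0.011, 1.109, -0.083], TCP at [0.675, 0, 0.25] pointing down, gripper open.
Joint ranges: [-2.96, 2.96], [-0.34, 2.1], [-1.41, 1.46], [0.24, 2.44], [-1.37, 4.51], [0.17, 1.92], [-2.96, 2.96]. Speed limits (rad/s): [2.39, 2.39, 3.14, 3.14, 3.14, 3.14, 3.14].

## Interface

Orientations are given as a unit quaternion [w, x, y, z].
In Python, from station import status, eyes, bot gives the robot as it stands.
- The arm moves only by the tool apply_moves, never from a script. Its arguments are lists of equal length, an entry for each row: "travel": the shift along the tool's x, y, z in cm, a list of three; "turn": the turn, a rotation vector about the tool's x, y, z in rad, a list of three; "grip": the closure, from 0 (fully open) to 1 (shut). In form: {"travel": [[tx, ty, tz], ...], "turn": [[wx, wy, wz], ...], "grip": [grip, ...]}. A call has 1 to 8 rows; each row shifts and turns the pose as measured when the row begins, along the tool's axes as they then stand; what a row does not reach is not made up. A row lasts 1/12 s, in which the tool goes at most 41.7 mm and 7.16 degrees, less where a joint would pass 70% of its speed; a pose out of reach is approached as far as the arm can. A call is refused whole if a number of a shift passes 4.17 or a number of a turn 0.125, either way. A call with a gripper value outside its range is refused whole. The fingers move at their own pace and stop on an object; "newtons" is the grip in N (left out, the last holds). Time passes only in rows, so rows that do not move let the fingers close. It gives the time, the measured TCP pose, the force and the opening at its end, in the units of the state.
- status.get_obs(): the state, without advancing time (a new reading comes with each control period).
- eyes.read_camera(name): name is "scene" or "side" or "wrist"; returns the picture (384x512x3 uint8, red, green, blue); there is no depth.
- eyes.calibration(name): a dict with "intrinsics" (3x3 intrinsics, pixels), "distortion" ([k1, k2, p1, p2, k3] as OpenCV has them; the pictures are not rectified), "xyz" and "attitude" of the camera in the world; the wrist camera has in their place "T_tool_cam" (4x4, takes a point from camera to tool coordinates, whose origin is the TCP and whose axes are the tool frame's). Camera axes: x right, y down, z forward; pixel columns grow to the right and rows downward; lengths in m; the calibration is good to about 2 mm. A picture is of the moment at which its call begins: read the wrist's pose just before it. calibration takes no time and is no camera call.
- bot.hand_in(): hands the job in, once; it reports no verdict.
Trained networks look in the newest picture that a camera, given by its name, has taken for a name from the list of things; names that differ only in an ending like _2 or _b are one class to them, and where a whole thing is asked for, a point or a joint stands for the part that bears it (a point fixed in the world has none). Each returns a list of dicts, best first, with "score" (0 to 1); they miss things now and then, are a little off and sometimes report something else, mostly with a low value. They report only what shows in the picture. A call takes as long as a camera call.
- eyes.masks_of(thing, camera): "region" (384x512 bool, what is visible of it) and "rect" ([left, top, right, bottom] in pixels, round what is visible of it).
The state is a dict: "t": time; "q": joint angles; "joint_vel": joint speeds; "joint_torque": joint torques, N m; "eef_pos": TCP position; "tool_rot": TCP orientation; "contact_force": force on the tool from outside, world axes, zero at the start; "torque": the same for the moment, N m; "gripper_width": opening from 0.0 (shut) to 1.0 (fully open).
Only numpy, scipy, OpenCV 4.12 (cv2) and the standard library are available. Lean on these libraries where they do the work, as an engineer would, in place of code of your own. Each camera call takes 0.05 s, during which the arm holds its last target. There are 200 camera calls.

## Task

One of the two tin-roller mixers has its hatch shut but not latched: the long wing of its wing knob (the one with the steel pointer) lies roughly sideways, along the front edge of the hatch, instead of pointing out across it. Turn that knob clockwise, seen from above, until the long wing points squarely out over the front frame edge, so that the hidden tongue is fully behind the frame, then let go. Leave the other mixer's knob latched and the ink tin and the bottle where they stand.

Things in the scene. Friction and masses are not known exactly. Their poses are not given: they have to be found in the camera images.
- mixer_a: The unlatched mixer: fixed white housing 240 deep (x), 200 wide (y), 80 mm high. Origin: centre of underside; +x front to rear, +y left, z up; front roughly to the robot. Its shut hatch, aluminium, 126 x 136 mm, lies in the front half of the top, level with it; grey frame round it, front edge of its opening at x = -100 mm. Rear: two rubber rollers, brackets to 114 mm above the bench.
- wing_a_grip (a point): Wing knob to turn: vertical black blade 10 mm thick, 59 long (long wing 37 mm, short 22 from the axis), top 42 mm above the hatch, on a 4.5 mm high disc; steel pointer under the long wing. The hidden tongue lies below the long wing, 46 mm out from the axis. Point: on the axis (x = -66 mm, y = 0 of the mixer), 30 mm above the hatch, 110 above the bench; x axis along the long wing.
- wing_a (a joint): Angle of that knob, rad, growing clockwise from above. 0: long wing points to the mixer's -y; 1.571: long wing and tongue point to the mixer's -x, square across the front frame edge (latched). Starts between 0.1 and 0.5; stop at 1.64. Steady friction of 0.08 N m; it stays where it is left.
- mixer_b: The other mixer, identical, fixed, already latched; to the left or right of the first by chance. Same axes and sizes.
- wing_b (a joint): Angle of the latched mixer's wing knob, same build and meaning; starts between 1.5 and 1.62 and is to stay there.
- ink_tin_mid (a point): Bystander: black ink tin with lid, 86 mm across, 110 mm high, standing loose; point half-way up.
- blue_bottle_mid (a point): Bystander: black bottle with blue cap, 60 mm across, 140 mm high, standing loose; point half-way up.

How it is judged:
By the outcome, as a careful person would: the job done as asked, in the order asked, and still so for the second after the job is handed in, with the robot touching nothing.
It also fails if it takes over 32 s, if anything falls off the work surface, if the arm or the gripper's body presses on something with over 40 N, if the wrist force passes 120 N, or if a joint passes its speed limit or range.

## Working session

There is one attempt and no reset: what is moved stays moved. The work goes in short steps, Python scripts to look and compute and a tool call to move; the robot and the scene stay as the last step left them, time stands still between calls to the robot, and variables do not carry over. Pictures are saved under pics/ and viewed, about 8 in all and at most 12, crops included, and the job is handed in when it is done.

Besides the shell and the picture viewer there is one more tool, called after "Request:" as a command line: name --argument value ..., lists and objects as JSON in quotes. apply_moves: Moves the arm, as the interface text tells. Its arguments: {"type":"object","properties":{"travel":{"type":"array"},"turn":{"type":"array"},"grip":{"type":"array"},"newtons":{"type":"number"}},"required":["travel","turn","grip"]}

```bash
mkdir -p pics; ls; python3 - <<'E'
from station import status, eyes, bot
import cv2, numpy as np
o=status.get_obs(); print({k:np.round(v,3) for k,v in o.items()}, bot.tcp_to_tips)
ims=[]
for c in("scene","side","wrist"):
    im=eyes.read_camera(c); cv2.imwrite(f"pics/{c}0.png",im[:,:,::-1]); 
    k=eyes.calibration(c); print(c,{a:np.round(b,4).tolist() for a,b in k.items()})
    for n in("mixer_a","wing_a_grip"):
        for d in eyes.masks_of(n,c)[:4]: print(c,n,d["score"],np.round(d["rect"]))
    ims.append(im[:,:,::-1])
a=np.vstack([np.hstack(ims[:2]),np.hstack([ims[2],ims[2]*0])]); cv2.imwrite("pics/all0.png",cv2.resize(a,(800,600)))
E
```

```text
pics
{'t': np.float64(0.0), 'q': array([-0.108,  0.478,  0.022,  1.556, -0.011,  1.109, -0.083]), 'joint_vel': array([ 0.   ,  0.001,  0.   , -0.002, -0.001,  0.002,  0.001]), 'joint_torque': array([-1.0000e-03, -5.9644e+01,  1.6080e+00, -2.8119e+01,  1.2000e-02,
        9.0000e-03,  0.0000e+00]), 'eef_pos': array([ 0.674, -0.   ,  0.249]), 'tool_rot': array([-0.5  , -0.499, -0.5  ,  0.5  ]), 'contact_force': array([-0.263,  0.471, -0.44 ]), 'torque': array([-0.072, -0.026,  0.074]), 'gripper_width': np.float64(0.999)} 0.019
scene {'intrinsics': [[428.2228, 0.0, 254.9592], [0.0, 428.2228, 186.3088], [0.0, 0.0, 1.0]], 'distortion': [-0.1375, 0.0, 0.0, 0.0, 0.0], 'xyz': [1.4529, -0.6178, 1.3045], 'attitude': [-0.3114, 0.8334, 0.4292, -0.1559]}
scene mixer_a 0.83 [268. 149. 341. 213.]
scene mixer_a 0.75 [167. 176. 256. 251.]
scene wing_a_grip 0.48 [291. 148. 306. 161.]
side {'intrinsics': [[373.9623, 0.0, 255.2888], [0.0, 373.9623, 191.9523], [0.0, 0.0, 1.0]], 'distortion': [0.0334, 0.0, 0.0, 0.0, 0.0], 'xyz': [0.3553, -0.8304, 1.0215], 'attitude': [-0.3639, 0.9222, -0.1185, 0.0556]}
side mixer_a 0.66 [219. 135. 286. 193.]
side mixer_a 0.66 [219. 199. 320. 294.]
side wing_a_grip 0.61 [236. 145. 240. 155.]
wrist {'intrinsics': [[344.7088, 0.0, 250.1477], [0.0, 344.7088, 190.9344], [0.0, 0.0, 1.0]], 'distortion': [-0.059, 0.0, 0.0, 0.0, 0.0], 'T_tool_cam': [[-0.0002, -0.3166, 0.9486, -0.1235], [1.0, 0.0, 0.0002, -0.0008], [-0.0001, 0.9486, 0.3166, -0.0805], [0.0, 0.0, 0.0, 1.0]]}
wrist mixer_a 0.88 [ 21. 201. 291. 382.]
wrist mixer_a 0.68 [ 42.   0. 355.  66.]
```

View pics/all0.png

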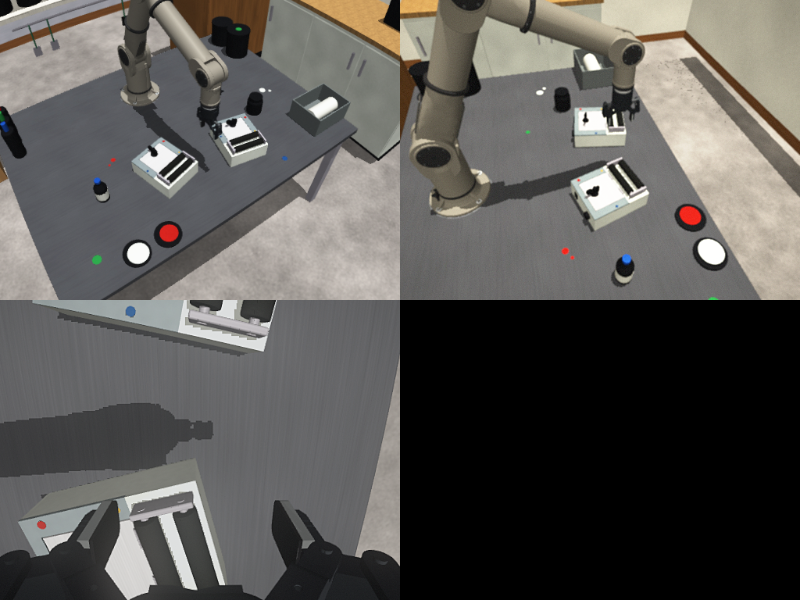

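```bash
python3 - <<'E'
import cv2,numpy as np
a=cv2.imread("pics/scene0.png")[130:260,150:350]; b=cv2.imread("pics/side0.png")[125:300,200:340]
cv2.imwrite("pics/crop0.png",np.hstack([cv2.resize(a,(462,300),interpolation=2),cv2.resize(b[:,:],(240,300),interpolation=2)]))
b=cv2.resize(b,(280*2-80,600),interpolation=2); a=cv2.resize(a,(310,202),interpolation=2)
c=np.zeros((600,790,3),np.uint8); c[:,:480]=b; c[:202,480:]=a; cv2.imwrite("pics/crop0.png",c)
E
```

```text
(no output)
```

The scene shows two mixers, one on the robot's right (near, side rect 219–320, 199–294) and one on its left, under the gripper. The bottle and tin stand well clear of both.

View pics/crop0.png

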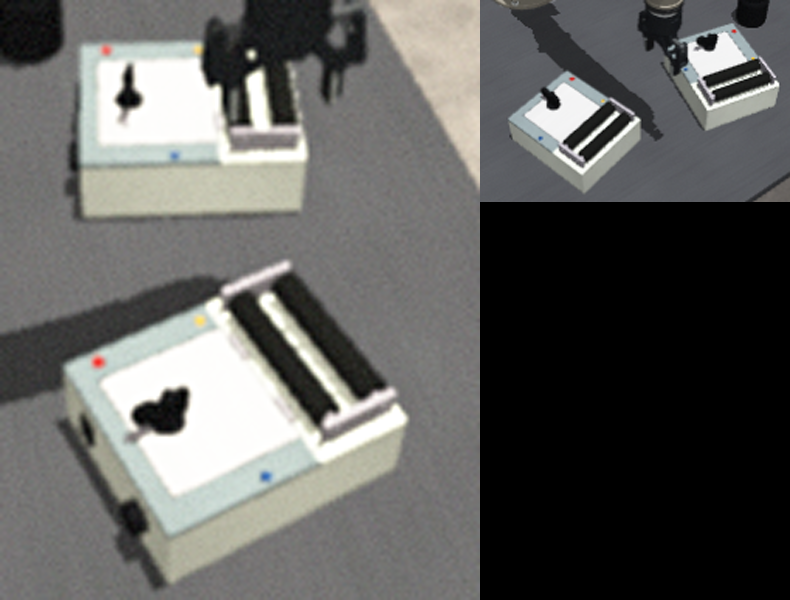

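Pointers: in the right (near) mixer it points out over the front edge, so that one is latched. In the left (far) mixer it points to −y, so that one is mixer_a. I'll get a first pose from its box corners.

```bash
cat > h.py <<'E'
import numpy as np, cv2
from scipy.spatial.transform import Rotation as R
from station import status, eyes, bot
def rot(q): return R.from_quat(np.r_[q[1:],q[0]]).as_matrix()
def campose(c,o=None):
    k=eyes.calibration(c)
    if c=="wrist":
        T=np.eye(4);T[:3,:3]=rot(o["tool_rot"]);T[:3,3]=o["eef_pos"];T=T@k["T_tool_cam"]
    else:
        T=np.eye(4);T[:3,:3]=rot(k["attitude"]);T[:3,3]=k["xyz"]
    return np.array(k["intrinsics"]),np.array(k["distortion"]),T
def topt(c,px,z,o=None):
    K,D,T=campose(c,o)
    p=cv2.undistortPoints(np.array(px,float).reshape(-1,1,2),K,D)[:,0]
    d=np.c_[p,np.ones(len(p))]@T[:3,:3].T
    return T[:3,3]+d*((np.asarray(z)-T[2,3])/d[:,2])[:,None]
def proj(c,P,o=None):
    K,D,T=campose(c,o)
    Ti=np.linalg.inv(T)
    return cv2.projectPoints(np.array(P,float).reshape(-1,1,3),cv2.Rodrigues(Ti[:3,:3])[0],Ti[:3,3],K,D)[0][:,0]
E
python3 - <<'E'
from h import *
s=480/140
c=np.array([[82,215],[300,212],[81,162],[306,150],[80,43]])/s+[200,125]
print(topt("side",c,[0,0,.08,.08,.08]).round(3))
E
```

```text
[[0.51  0.142 0.   ]
 [0.745 0.088 0.   ]
 [0.513 0.142 0.08 ]
 [0.75  0.102 0.08 ]
 [0.553 0.338 0.08 ]]
```

Request:
apply_moves --travel '[[0,-1.3,-3.3],[0,-1.3,-3.3],[0,-1.3,-3.3],[0,-1.3,-3.3],[0,-1.3,-3.3],[0,-1.3,-3.3],[0,-1.1,-3.1],[0,0,0]]' --turn '[[0,0,0],[0,0,0],[0,0,0],[0,0,0],[0,0,0],[0,0,0],[0,0,0],[0,0,0]]' --grip '[0,0,0,0,0,0,0,0]'

```text
t: 1.12
eef_pos: [0.5844, 0.2341, 0.2494]
tool_rot: [0.498, 0.503, 0.497, -0.502]
contact_force: [0.3, 1.4, 0.4]
gripper_width: 1.0
```

```bash
python3 - <<'E'
from h import *
o=status.get_obs(); im=eyes.read_camera("wrist"); print(o["t"],o["eef_pos"],o["tool_rot"])
cv2.imwrite("pics/w1raw.png",im[:,:,::-1]); cv2.imwrite("pics/w1.png",cv2.resize(im[:,:,::-1],(800,600),interpolation=2))
for n in("mixer_a","wing_a_grip"):
    for d in eyes.masks_of(n,"wrist")[:3]: print(n,d["score"],np.round(d["rect"]))
E
```

```text
1.1167 [0.58437557 0.23407489 0.24942264] [ 0.4984812   0.50254671  0.49659763 -0.50234858]
mixer_a 0.74 [176.  51. 490. 304.]
mixer_a 0.42 [294. 361. 322. 375.]
wing_a_grip 0.92 [228. 165. 268. 234.]
```

View pics/w1.png

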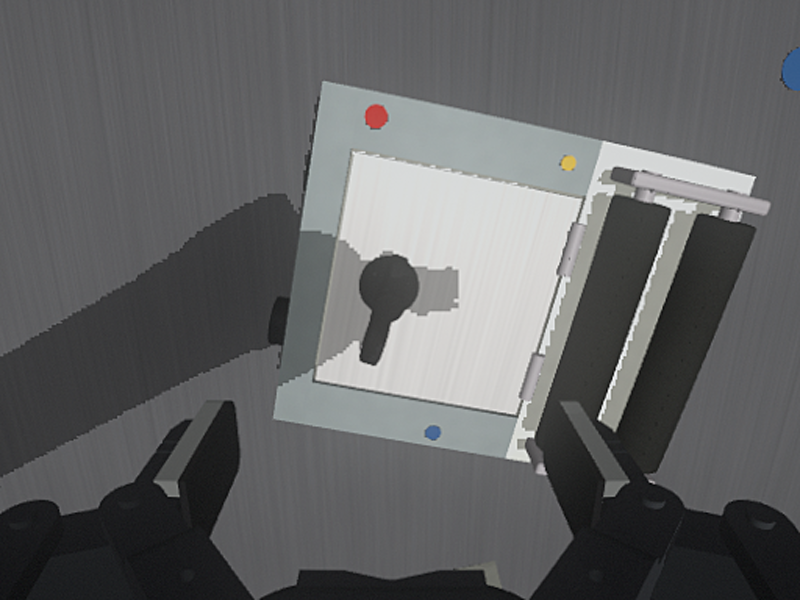

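The wrist view shows mixer_a's hatch with front frame corners (322,82) and (274,419), disc centre near (389,288) and long-wing tip near (371,358), in 800-scale pixels.

```bash
python3 - <<'E'
from h import *
from scipy.optimize import least_squares
o=status.get_obs()
px=np.array([[322,82],[274,419],[351,150],[314,381],[583,196],[517,416],[755,177]])/1.5625
W=topt("wrist",px,[.08]*7,o); print(W.round(4))
M=np.array([[-.12,.1],[-.12,-.1],[-.1,.068],[-.1,-.068],[.026,.068],[.026,-.068],[.12,.1]])
def f(v):
    c,s=np.cos(v[2]),np.sin(v[2]); return M@np.array([[c,s],[-s,c]])+v[:2]
r=least_squares(lambda v:(f(v)-W[:,:2]).ravel(),[.64,.22,-.2],loss="soft_l1",f_scale=.003); v=r.x
print(v,(f(v)-W[:,:2]).round(4))
c,s=np.cos(v[2]),np.sin(v[2]); ax=v[:2]+[-.066*c,-.066*s]; print("axis",ax)
d=[x for x in eyes.masks_of("wing_a_grip","wrist")][0]["region"]
# render blade+disc silhouette for angles, IoU
def sil(a,dx=0,dy=0):
    m=np.zeros((384,512),np.uint8); al=v[2]-np.pi/2-a; u=np.array([np.cos(al),np.sin(al)]); n=np.array([-u[1],u[0]])
    A=ax+[dx,dy]
    P=[np.r_[A+u*l+n*w,z] for l in(-.022,.037) for w in(-.005,.005) for z in(.085,.122)]
    cv2.fillConvexPoly(m,cv2.convexHull(proj("wrist",P,o).round().astype(int)),1)
    return m>0
K=cv2.getStructuringElement
for rd in (.012,.014,.016):
  best=[]
  for a in np.arange(-.1,.8,.02):
   for dx in np.arange(-.004,.005,.002):
    for dy in np.arange(-.004,.005,.002):
     m=sil(a,dx,dy).astype(np.uint8)
     C=[np.r_[ax+[dx+rd*np.cos(t),dy+rd*np.sin(t)],z] for t in np.arange(0,6.3,.3) for z in(.08,.0845)]
     cv2.fillConvexPoly(m,cv2.convexHull(proj("wrist",C,o).round().astype(int)),1); m=m>0
     best.append(((m&d).sum()/(m|d).sum(),a,dx,dy))
  best.sort(reverse=True); print(rd,np.round(best[:3],3))
E
```

```text
[[0.5548 0.3235 0.08  ]
 [0.5131 0.1284 0.08  ]
 [0.5682 0.2894 0.08  ]
 [0.5399 0.1545 0.08  ]
 [0.6933 0.2631 0.08  ]
 [0.6648 0.1272 0.08  ]
 [0.7893 0.2728 0.08  ]]
[ 0.65204038  0.2007284  -0.21021582] [[ 0.0008  0.0001]
 [ 0.0008 -0.0004]
 [ 0.0003 -0.0013]
 [ 0.0001  0.0006]
 [-0.0016 -0.0013]
 [-0.0015  0.0016]
 [ 0.001   0.0007]]
axis [0.58749331 0.21450068]
0.012 [[ 0.711  0.08  -0.002  0.002]
 [ 0.71   0.1   -0.002  0.002]
 [ 0.708  0.08  -0.002  0.004]]Traceback (most recent call last):
  File "<stdin>", line 28, in <module>
  File "h.py", line 18, in proj
    K,D,T=campose(c,o)
          ~~~~~~~^^^^^
  File "h.py", line 6, in campose
    k=eyes.calibration(c)
ValueError: time passes only in moves, steps and waits
```

```bash
python3 - <<'E'
s=open('h.py').read()
s=s.replace("def campose(c,o=None):\n    k=eyes.calibration(c)","_C={}\ndef campose(c,o=None):\n    k=_C.get(c) or _C.setdefault(c,eyes.calibration(c))")
open('h.py','w').write(s)
E
cat > wing.py <<'E'
from h import *
V=np.array([.65204,.20073,-.21022]); AX=V[:2]-.066*np.array([np.cos(V[2]),np.sin(V[2])])
def fit(o,d,amin,amax):
    best=[]
    for rd in (.013,.015,.017):
     for a in np.arange(amin,amax,.03):
      for dx in (-.003,-.0015,0,.0015,.003):
       for dy in (-.003,-.0015,0,.0015,.003):
        m=np.zeros((384,512),np.uint8); al=V[2]-np.pi/2-a; u=np.array([np.cos(al),np.sin(al)]); n=np.array([-u[1],u[0]]); A=AX+[dx,dy]
        P=[np.r_[A+u*l+n*w,z] for l in(-.022,.037) for w in(-.005,.005) for z in(.085,.122)]
        C=[np.r_[A+[rd*np.cos(t),rd*np.sin(t)],z] for t in np.arange(0,6.3,.3) for z in(.08,.0845)]
        p=proj("wrist",P+C,o).round().astype(int)
        for q in(p[:8],p[8:]): cv2.fillConvexPoly(m,cv2.convexHull(q),1)
        m=m>0; best.append(((m&d).sum()/(m|d).sum(),a,rd,dx,dy))
    best.sort(reverse=True); return np.round(best[:4],3)
E
python3 - <<'E'
from wing import *
o=status.get_obs(); eyes.read_camera("wrist")
d=eyes.masks_of("wing_a_grip","wrist")[0]["region"]
print(d.sum(),fit(o,d,-.1,.8))
print(proj("wrist",[[*AX,.122],[*AX,.085]],o)*1.5625)
for a in(.1,.2,.3,.4,.5):
    al=V[2]-np.pi/2-a; u=np.array([np.cos(al),np.sin(al)]); print(a,(proj("wrist",[np.r_[AX+u*.037,.122],np.r_[AX+u*.037,.09],np.r_[AX-u*.022,.122]],o)*1.5625).round())
im=cv2.imread("pics/w1raw.png")[140:260,190:320].copy(); im[d[140:260,190:320]^cv2.erode(d.astype(np.uint8),np.ones((3,3)))[140:260,190:320].astype(bool)]=(0,0,255)
im=np.clip(im*1.8,0,255).astype(np.uint8)
cv2.imwrite("pics/c1.png",cv2.resize(im,None,fx=5,fy=5,interpolation=0))
E
```

```text
Traceback (most recent call last):
IndexError: list index out of range
```

```bash
python3 - <<'E'
from wing import *
o=status.get_obs()
for i in range(5):
    im=eyes.read_camera("wrist"); L=eyes.masks_of("wing_a_grip","wrist")
    if L: break
print(i,o["t"],o["eef_pos"])
im=im[140:260,190:320,::-1].copy()
im=np.clip(im*1.8,0,255).astype(np.uint8)
if L:
    d=L[0]["region"]; print(d.sum(),fit(o,d,-.1,.8))
    im[d[140:260,190:320]^cv2.erode(d.astype(np.uint8),np.ones((3,3)))[140:260,190:320].astype(bool)]=(0,0,255)
for a in(.1,.2,.3,.4,.5):
    al=V[2]-np.pi/2-a; u=np.array([np.cos(al),np.sin(al)]); print(a,((proj("wrist",[np.r_[AX+u*.037,.122],np.r_[AX+u*.037,.09],np.r_[AX-u*.022,.122],[*AX,.085]],o)-[190,140])*5).round().tolist())
cv2.imwrite("pics/c1.png",cv2.resize(im,None,fx=5,fy=5,interpolation=0))
E
```

```text
0 1.4167 [0.58883705 0.22269654 0.24928703]
1701 [[ 0.591  0.23   0.017 -0.003  0.003]
 [ 0.589  0.32   0.017 -0.003  0.003]
 [ 0.587  0.29   0.017 -0.003  0.003]
 [ 0.586  0.26   0.017 -0.003  0.003]]
0.1 [[230.0, 487.0], [236.0, 406.0], [336.0, 147.0], [295.0, 208.0]]
0.2 [[208.0, 480.0], [217.0, 400.0], [350.0, 152.0], [295.0, 208.0]]
0.3 [[187.0, 472.0], [198.0, 392.0], [363.0, 158.0], [295.0, 208.0]]
0.4 [[167.0, 461.0], [180.0, 382.0], [376.0, 165.0], [295.0, 208.0]]
0.5 [[148.0, 449.0], [162.0, 371.0], [387.0, 173.0], [295.0, 208.0]]
```

View pics/c1.png

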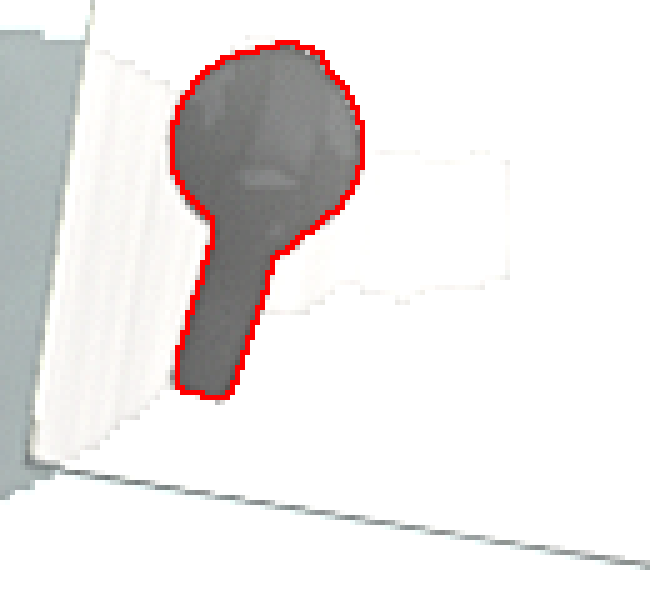

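The arm was still settling between the pose I used and the picture, so I'm redoing the fit with matched poses.

```bash
python3 - <<'E'
from wing import *
import wing
from scipy.optimize import least_squares
px=np.array([[322,82],[274,419],[351,150],[314,381],[583,196],[517,416],[755,177]])/1.5625
M=np.array([[-.12,.1],[-.12,-.1],[-.1,.068],[-.1,-.068],[.026,.068],[.026,-.068],[.12,.1]])
def f(v):
    c,s=np.cos(v[2]),np.sin(v[2]); return M@np.array([[c,s],[-s,c]])+v[:2]
o1=dict(eef_pos=np.array([0.58437557,0.23407489,0.24942264]),tool_rot=np.array([0.4984812,0.50254671,0.49659763,-0.50234858]))
W=topt("wrist",px,[.08]*7,o1)
v=least_squares(lambda v:(f(v)-W[:,:2]).ravel(),[.64,.22,-.2]).x; print("V",v.round(5),abs(f(v)-W[:,:2]).max())
wing.V=v; wing.AX=v[:2]-.066*np.array([np.cos(v[2]),np.sin(v[2])]); print("axis",wing.AX)
s=open('wing.py').read(); s=s.replace("[.65204,.20073,-.21022]",str(v.round(5).tolist())); open('wing.py','w').write(s)
im=eyes.read_camera("wrist"); o=status.get_obs(); im=eyes.read_camera("wrist"); L=eyes.masks_of("wing_a_grip","wrist"); print(o["eef_pos"],o["tool_rot"])
print("disc centre axis:",topt("wrist",[[190+268/5,140+142/5]],[.083],o))
if L: print(fit(o,L[0]["region"],-.1,.8))
print(((proj("wrist",[np.r_[wing.AX+.037*np.array([np.cos(v[2]-np.pi/2-a),np.sin(v[2]-np.pi/2-a)]),.122] for a in(.1,.2,.3,.4)],o)-[190,140])*5).round())
E
```

```text
V [ 0.64836  0.21152 -0.20056] 0.0016056308124176022
axis [0.58367954 0.2246694 ]
[0.58855034 0.22338828 0.24929238] [-0.49693597 -0.50485799 -0.49156659  0.50649318]
disc centre axis: [[0.58281799 0.22677832 0.083     ]]
[[ 0.852  0.11   0.017 -0.002  0.002]
 [ 0.852  0.14   0.017 -0.002  0.   ]
 [ 0.849  0.14   0.017 -0.002  0.002]
 [ 0.848  0.11   0.017 -0.002  0.   ]]
[[208. 435.]
 [186. 428.]
 [164. 419.]
 [144. 409.]]
```

```bash
cat > plan.py <<'E'
from h import *
def plan(xyz,yaw):
    "remaining travel (cm, present tool axes) and turn to tool down with tool y at world angle yaw"
    o=status.get_obs(); Rm=rot(o["tool_rot"]); y=np.array([np.cos(yaw),np.sin(yaw),0]); x=np.array([0,0,-1.])
    Rt=np.c_[x,y,np.cross(x,y)]
    print("t",o["t"].round(2),"pos",o["eef_pos"].round(4),"yaw",np.arctan2(Rm[1,1],Rm[0,1]).round(3),"F",np.round(o["contact_force"],1),"M",np.round(o["torque"],2),"w",o["gripper_width"].round(3),"q7",o["q"][6].round(2))
    print("travel cm",(Rm.T@(np.array(xyz)-o["eef_pos"])*100).round(2),"turn",R.from_matrix(Rm.T@Rt).as_rotvec().round(3))
E
python3 -c "
from plan import *; plan([.5832,.2255,.11],-.33)"
```

```text
Traceback (most recent call last):
  File "plan.py", line 6, in plan
    print("t",o["t"].round(2),"pos",o["eef_pos"].round(4),"yaw",np.arctan2(Rm[1,1],Rm[0,1]).round(3),"F",np.round(o["contact_force"],1),"M",np.round(o["torque"],2),"w",o["gripper_width"].round(3),"q7",o["q"][6].round(2))
              ^^^^^^^^^^^^
AttributeError: 'float' object has no attribute 'round'
```

```bash
sed -i 's/o\["t"\].round(2)/round(float(o["t"]),2)/; s/o\["gripper_width"\].round(3)/round(float(o["gripper_width"]),3)/; s/o\["q"\]\[6\].round(2)/np.round(o["q"],2)/; s/o\["eef_pos"\].round(4)/np.round(o["eef_pos"],4)/' plan.py
python3 -c "
from plan import *; plan([.5832,.2255,.11],-.33)"
```

```text
t 1.67 pos [0.5883 0.224  0.2493] yaw -0.022 F [-0.9  0.6  0.3] M [0.02 0.05 0.02] w 1.0 q7 [-0.44  0.4  -0.04  1.67  0.03  1.07 -0.51]
travel cm [13.93 -0.57 -0.23] turn [ 0.308  0.006 -0.005]
```

Request:
apply_moves --travel '[[1.5,-0.15,-0.05],[1.5,-0.15,-0.05],[1.5,-0.15,-0.05],[1.5,-0.15,-0.05],[0,0,0],[0,0,0],[0,0,0]]' --turn '[[0.08,0,0],[0.08,0,0],[0.08,0,0],[0.07,0,0],[0,0,0],[0,0,0],[0,0,0]]' --grip '[0.4,0.4,0.4,0.4,0.4,0.4,0.4]'

```text
t: 2.25
eef_pos: [0.585, 0.2248, 0.1891]
tool_rot: [0.41, 0.579, 0.404, -0.578]
contact_force: [-0.4, -0.2, -0.2]
gripper_width: 0.597
```

```bash
python3 - <<'E'
from wing import *
from plan import plan
plan([.5832,.2255,.11],-.33)
o=status.get_obs(); im=eyes.read_camera("wrist"); cv2.imwrite("pics/w2raw.png",im[:,:,::-1])
im=np.clip(im[:,:,::-1]*1.6,0,255).astype(np.uint8)
a=.13;u=np.array([np.cos(V[2]-np.pi/2-a),np.sin(V[2]-np.pi/2-a)])
A=np.array([.5832,.2255]); n=np.array([-u[1],u[0]])
for l in(-.022,.037):
  for w in(-.005,.005):
    for z,c in((.122,(0,0,255)),(.085,(0,255,0))):
      p=proj("wrist",[np.r_[A+u*l+n*w,z]],o)[0]; cv2.circle(im,tuple(int(x) for x in p.round()),2,c,-1)
cv2.imwrite("pics/w2.png",cv2.resize(im[100:384,100:440],(718,600),interpolation=2))
E
```

```text
t 2.25 pos [0.585  0.2248 0.1891] yaw -0.346 F [-0.4 -0.2 -0.2] M [ 0.   -0.03  0.02] w 0.597 q7 [-0.49  0.46  0.02  1.74 -0.    0.94 -0.81]
travel cm [ 7.91 -0.25 -0.03] turn [-0.016  0.003 -0.008]
```

View pics/w2.png

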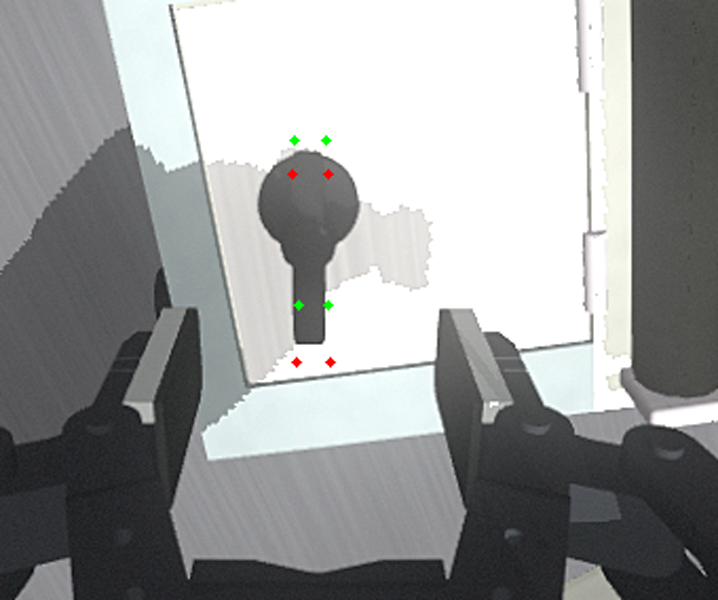

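Blade sits in line between the jaws (blade x≈310, disc centre (308,203)); the model's axis agrees. Going down.

Request:
apply_moves --travel '[[2.0,-0.08,0],[2.0,-0.08,0],[2.0,-0.05,0],[1.7,0,0],[0,0,0],[0,0,0]]' --turn '[[-0.01,0,0],[0,0,0],[0,0,0],[0,0,0],[0,0,0],[0,0,0]]' --grip '[0.4,0.4,0.4,0.4,0.4,0.4]'

```text
t: 2.8
eef_pos: [0.5903, 0.2271, 0.1184]
tool_rot: [0.415, 0.582, 0.408, -0.569]
contact_force: [0.1, -0.6, 0.2]
gripper_width: 0.598
```

```bash
python3 -c "
from plan import *; plan([.5832,.2255,.112],-.33)"
```

```text
t 2.8 pos [0.5903 0.2271 0.1184] yaw -0.329 F [ 0.1 -0.6  0.2] M [0.02 0.02 0.02] w 0.598 q7 [-0.48  0.54  0.01  1.79  0.    0.79 -0.8 ]
travel cm [ 0.63 -0.63  0.39] turn [ 0.001 -0.009 -0.019]
```

Request:
apply_moves --travel '[[0.3,-0.3,0.2],[0.3,-0.3,0.2],[0,0,0],[0,0,0]]' --turn '[[0,-0.005,-0.01],[0,-0.005,-0.01],[0,0,0],[0,0,0]]' --grip '[0.4,0.4,0.4,0.4]'

```text
t: 3.13
eef_pos: [0.5853, 0.2259, 0.1166]
tool_rot: [0.412, 0.576, 0.412, -0.574]
contact_force: [1.1, -0.2, -0.4]
gripper_width: 0.599
```

```bash
python3 -c "
from plan import *; plan([.5832,.2255,.112],-.33)"
```

```text
t 3.13 pos [0.5853 0.2259 0.1166] yaw -0.328 F [ 1.1 -0.2 -0.4] M [ 0.03 -0.01  0.01] w 0.599 q7 [-0.47  0.55  0.01  1.79 -0.01  0.81 -0.79]
travel cm [ 0.46 -0.18  0.11] turn [ 0.002 -0.002 -0.002]
```

Request:
apply_moves --travel '[[0.5,-0.22,0.1],[0,0,0],[0.1,0,0],[0,0,0],[0,0,0],[0,0,0],[0,0,0],[0,0,0]]' --turn '[[0,0,0],[0,0,0],[0,0,0],[0,0,0],[0,0,0],[0,0,0],[0,0,0],[0,0,0]]' --grip '[0.4,0.4,0.6,0.8,1,1,1,1]' --newtons 30

```text
t: 3.8
eef_pos: [0.5831, 0.2262, 0.1117]
tool_rot: [0.412, 0.577, 0.412, -0.573]
contact_force: [-0.1, -0.7, 1.2]
gripper_width: 0.105
```

```bash
python3 -c "
from plan import *; plan([.5832,.2255,.112],-.33)"
```

```text
t 3.8 pos [0.5831 0.2262 0.1117] yaw -0.328 F [-0.1 -0.7  1.2] M [ 0.    0.1  -0.03] w 0.105 q7 [-0.48  0.55  0.01  1.8  -0.01  0.79 -0.79]
travel cm [-0.03  0.03  0.06] turn [ 0.002 -0.004 -0.003]
```

Request:
apply_moves --travel '[[0,0,0],[0,0,0],[0,0,0],[0,0,0],[0,0,0],[0,0,0]]' --turn '[[0.08,0,0],[0.1,0,0],[0.1,0,0],[0.1,0,0],[0,0,0],[0,0,0]]' --grip '[1,1,1,1,1,1]' --newtons 40

```text
t: 4.3
eef_pos: [0.583, 0.2262, 0.1117]
tool_rot: [0.291, 0.646, 0.292, -0.643]
contact_force: [-0.4, -0.1, -0.3]
gripper_width: 0.109
```

```bash
python3 -c "
from plan import *; plan([.5831,.2258,.112],-1.772)"
```

```text
t 4.3 pos [0.583  0.2262 0.1117] yaw -0.721 F [-0.4 -0.1 -0.3] M [-0.06  0.07 -0.02] w 0.109 q7 [-0.55  0.55  0.11  1.8  -0.08  0.79 -1.12]
travel cm [-0.03  0.03  0.02] turn [ 1.051e+00 -5.000e-03  1.000e-03]
```

Request:
apply_moves --travel '[[0,0,0],[0,0,0],[0,0,0],[0,0,0],[0,0,0],[0,0,0],[0,0,0],[0,0,0]]' --turn '[[0.1,0,0],[0.1,0,0],[0.1,0,0],[0.1,0,0],[0.1,0,0],[0.1,0,0],[0,0,0],[0,0,0]]' --grip '[1,1,1,1,1,1,1,1]'

```text
t: 4.97
eef_pos: [0.583, 0.2262, 0.1118]
tool_rot: [0.088, 0.703, 0.089, -0.7]
contact_force: [-0.8, -0.2, 1.0]
gripper_width: 0.111
```

```bash
python3 -c "
from plan import *; plan([.5831,.2258,.112],-1.772)"
```

```text
t 4.97 pos [0.583  0.2262 0.1118] yaw -1.32 F [-0.8 -0.2  1. ] M [-0.1   0.07 -0.06] w 0.111 q7 [-0.66  0.56  0.26  1.81 -0.19  0.79 -1.62]
travel cm [-0.02  0.04  0.01] turn [ 0.452 -0.004  0.002]
```

Request:
apply_moves --travel '[[0,0,0],[0,0,0],[0,0,0],[0,0,0],[0,0,0],[0,0,0],[0,0,0],[0,0,0]]' --turn '[[0.09,0,0],[0.09,0,0],[0.09,0,0],[0.09,0,0],[0.07,0,0],[0.02,0,0],[0,0,0],[0,0,0]]' --grip '[1,1,1,1,1,1,1,1]'

```text
t: 5.63
eef_pos: [0.583, 0.2262, 0.1118]
tool_rot: [-0.065, 0.705, -0.063, -0.703]
contact_force: [-1.0, -0.6, 1.0]
gripper_width: 0.107
```

```bash
python3 -c "
from plan import *; plan([.5831,.2258,.112],-1.772)"
```

```text
t 5.63 pos [0.583  0.2262 0.1118] yaw -1.753 F [-1.  -0.6  1. ] M [-0.2   0.13 -0.11] w 0.107 q7 [-0.74  0.58  0.37  1.81 -0.28  0.8  -1.98]
travel cm [-0.02  0.04 -0.02] turn [ 0.019 -0.002  0.004]
```

Request:
apply_moves --travel '[[0,0,0],[0,0,0],[0,0,0],[0,0,0],[0,0,0],[0,0,0],[-2,0,0],[-2,0,0]]' --turn '[[0.02,0,0],[0,0,0],[0,0,0],[0,0,0],[0,0,0],[0,0,0],[0,0,0],[0,0,0]]' --grip '[1,1,0.4,0.4,0.4,0.4,0.4,0.4]'

```text
t: 6.3
eef_pos: [0.5804, 0.2253, 0.1482]
tool_rot: [0.069, -0.702, 0.069, 0.705]
contact_force: [-0.1, -0.3, -0.2]
gripper_width: 0.603
```

Request:
apply_moves --travel '[[-3,0,0],[-3,0,0],[-3,0,0],[0,0,0],[0,0,0],[0,0,0],[0,0,0]]' --turn '[[0,0,0],[0,0,0],[0,0,0],[0,0,0],[0,0,0],[0,0,0],[0,0,0]]' --grip '[0.4,0.4,0.4,0.4,0.4,0.4,0.4]'

```text
t: 6.88
eef_pos: [0.5819, 0.2254, 0.2455]
tool_rot: [0.07, -0.704, 0.068, 0.704]
contact_force: [0.6, -0.3, -0.3]
gripper_width: 0.597
```

```bash
python3 - <<'E'
from wing import *
from plan import plan
plan([.583,.226,.23],-1.772)
eyes.read_camera("side"); eyes.read_camera("side")
o=status.get_obs(); im=eyes.read_camera("wrist"); cv2.imwrite("pics/w3raw.png",im[:,:,::-1])
print(o["eef_pos"],o["tool_rot"])
L=eyes.masks_of("wing_a_grip","wrist"); print([(l["score"],l["rect"]) for l in L])
if L: print(fit(o,L[0]["region"],1.3,1.8))
im=np.clip(im[:,:,::-1]*1.6,0,255).astype(np.uint8)
cv2.imwrite("pics/w3.png",cv2.resize(im,(800,600),interpolation=2))
E
```

```text
t 6.88 pos [0.5819 0.2254 0.2455] yaw -1.766 F [ 0.6 -0.3 -0.3] M [-0.    0.02  0.01] w 0.597 q7 [-0.8   0.42  0.44  1.71 -0.2   1.05 -2.05]
travel cm [ 1.55 -0.08 -0.1 ] turn [0.006 0.    0.003]
[0.58167568 0.22528296 0.24506657] [ 0.06962508 -0.7034257   0.0682357   0.7040515 ]
[(0.6, [226.3, 154.3, 270.1, 230.6])]
[[ 0.862  1.57   0.017  0.     0.   ]
 [ 0.862  1.54   0.017 -0.002  0.002]
 [ 0.86   1.6    0.017 -0.002  0.   ]
 [ 0.86   1.57   0.017 -0.002  0.   ]]
```

View pics/w3.png

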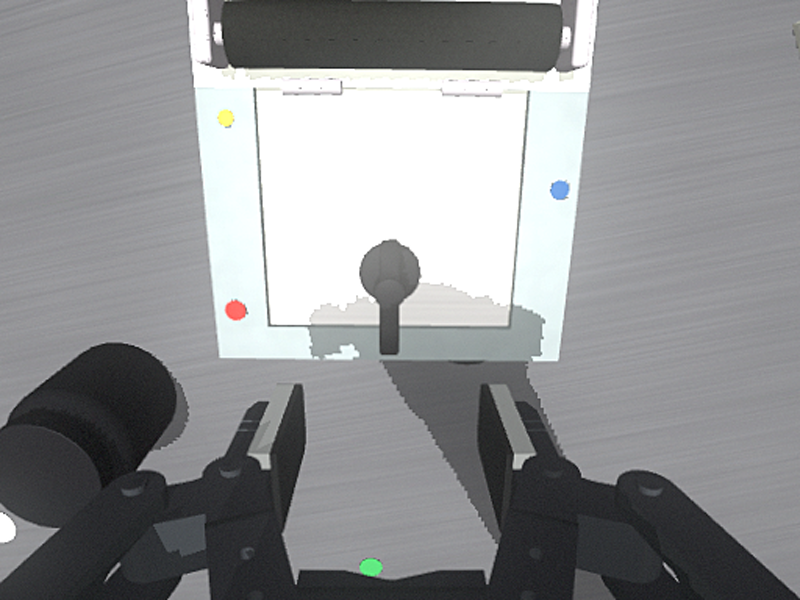

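The long wing points squarely out over the front frame edge: disc (389,270), tip (389,353), with frame edges at x≈269 and 511 (midpoint 390). The fit gives 1.57 rad, and the tin stands upright.

```bash
python3 -c "
from station import bot; print(bot.hand_in())"
```

```text
the job is handed in; nothing more can be done
None
```

I turned the left mixer's wing knob (mixer_a) from about 0.13 rad to latched, let go, raised the gripper well clear and handed the job in at about 7 s.

- **Final angle:** the last wrist picture shows the long wing squarely across the front frame edge. The silhouette fit gives 1.54–1.60 rad, best 1.57. The gripper's own yaw agrees at about 1.565. Its overlap score was only 0.86, because the model blade is squarer than the real one.
- **Forces:** the wrist force read about 1 N during the grip and turn, and up to 1.4 N at any reading.
- **Other things:** the gripper stayed away from the other mixer, the tin and the bottle. The tin was upright in the last picture. I did not re-check the other mixer's knob or the bottle after the move.
- **Measurement that disagreed:** my first pose for the mixer was about 11 mm off, because the arm was still settling when I paired the pose with the picture. I redid it with matching readings before gripping.

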